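# Release the saw power box panel

### The job

On the grey power box on the geology bench one of the two brass cam fasteners still locks the light grey access panel: its slotted head lies crosswise while the other is already in line with its hole. Take the orange wide-bladed screwdriver out of its stand, turn the locked fastener a quarter turn anticlockwise with it so that it too lies in line with the panel's long side, and leave the panel lying in place. Then set the screwdriver back upright in the stand hole it came from, resting on its guard, and let go.

Things in the scene. Friction and masses are not known exactly. Their poses are not given: they have to be found in the camera images.
- flat_driver: orange screwdriver blade down in a wooden stand. Origin: middle of the blade's tip, 10 mm above the bench in the stand; z up to the handle, x along the blade's width. Blade 24 (x) x 4 (y) mm, 18 high; round guard, 48 wide, 65 to 71 mm above the tip, rests on the stand's top (75 mm high) over a round 33 mm hole; square handle 26 x 26 mm, flats along x and y, 71 to 146 mm above the tip: grip at 115
- cam_a: oblong brass cam fastener, head 58 x 30 mm, with an open-ended slot along it, 11 mm wide, 14 mm deep, lips flared to 21 mm. Origin on its turning axis on the slot floor, 7 mm above the panel's top; x along slot and head, z up. Turns about z (0.1 N m), stays put. Crosswise to the panel's long axis = locked; from there it turns anticlockwise from above, stop at 95 degrees; in line = released
- cam_b: oblong brass cam fastener, head 58 x 30 mm, with an open-ended slot along it, 11 mm wide, 14 mm deep, lips flared to 21 mm. Origin on its turning axis on the slot floor, 7 mm above the panel's top; x along slot and head, z up. Turns about z (0.1 N m), stays put. Crosswise to the panel's long axis = locked; from there it turns anticlockwise from above, stop at 95 degrees; in line = released
- panel: light grey loose panel 240 x 110 x 5 mm in a low rim on the 70 mm tall power box; origin: centre of its underside, x along its long side, z up. The fasteners stand on its long centre line, 80 mm either side of its centre; either may be the locked one. A blade in a slot turns 17 degrees freely before it moves the fastener, so turn it about 107 degrees in all from slot-aligned
Mind the look-alikes: they are no part of the job. There is more than one size of the flat_driver; the job needs the middle-sized.

How it is judged:
On the way, in this order (a step that is already met when the one before it is completed fails the run):
1. the orange screwdriver is lifted out of its stand (height (world z) of flat_driver above 0.06 m), for 0.1 s.
2. the locked fastener is turned in line with the panel while the screwdriver's blade is in its slot (angle between the x axis of cam_a and the x axis of panel, either way round below 0.26 rad and horizontal distance between flat_driver and cam_a below 0.015 m and z of flat_driver in the frame of cam_a below 0.014 m), for 0.1 s.
At the end, for the whole second after the job is handed in: Both fasteners lie within 15 degrees of the panel's long axis, the panel lies within 15 mm of where it was, and the orange screwdriver stands still and upright (within 6 degrees) in the hole it came from, its tip within 15 mm of where it started, let go (angle between the x axis of each of cam_a, cam_b and the x axis of panel, either way round below 0.26 rad and distance of each of panel, flat_driver from where it was at the start of the episode below 0.015 m and angle between flat_driver's own z axis and vertical below 0.1 rad and linear speed of flat_driver below 0.03 m/s); the robot touches nothing.
It fails at once if the panel is knocked out of place or prised up (distance of panel from where it was at the start of the episode above 0.03 m).
It also fails if it takes over 43 s, if anything falls off the work surface, if the arm or the gripper's body presses on something with over 40 N, if the wrist force passes 120 N, or if a joint passes its speed limit or range.

### The arm

A 7-joint arm with a two-finger parallel gripper is mounted at the origin on the work surface. World frame = base frame: x ahead of the robot, y to its left, z up, the work surface at z = 0. Lengths are in m, angles in rad, forces in N, time in s.
With the tool pointing down it reaches from about 0.425 to 0.825 m from the base axis. Payload 3.6 kg.
Tool frame: the origin (TCP) lies at the very end of the fingers, on their centre line; the grasp point (between the pads) lies 19 mm behind it; z points along the fingers, y is the line along which they close (so a half turn about z gives the same grasp; the last joint's range is limited). The gripper opens to 93 mm and grips with 3 to 60 N. Pads are 15 mm wide; open, the fingers measure 128 mm over their backs; the gripper's body (75 mm by 188 mm) begins 65 mm behind the grasp point.
Start: joints at [1.282, 0.615, -0.013, 1.423, 0.008, 1.103, -0.04], TCP at [0.169, -0.628, 0.194] pointing down, gripper open.
Joint ranges: [-3.12, 3.12], [-0.3, 2.06], [-1.34, 1.32], [0.26, 2.42], [-1.36, 4.5], [0.01, 1.98], [-2.84, 2.84]. Speed limits (rad/s): [2.79, 2.79, 3.14, 3.14, 3.14, 3.14, 3.14].

### API

Orientations are given as a unit quaternion [x, y, z, w].
In Python, from rig import telemetry, get_image, get_calibration, sign_off gives the robot as it stands.
- The arm moves only by the tool step_arm, never from a script. Its argument "steps" is a list that holds one entry, the list of rows, each a list of 5 numbers: the gripper's target within -1 to 1 (fully open at 1, half-way at 0, shut at -1), then the shift along the tool's x, y, z in cm, then the turn about the tool's z in rad. In form: [[[fingers, dx, dy, dz, spin], ...]]. A call has 1 to 12 rows; each row shifts and turns the commanded pose from where the row before left it, along the tool's axes as they then stand; what a row does not reach is not made up. A row lasts 1/10 s, in which the tool goes at most 50 mm and 8.59 degrees, less where a joint would pass 70% of its speed; a pose out of reach is approached as far as the arm can. A call is refused whole if a number of a shift passes 5 or a number of a turn 0.15, either way. A call with a gripper value outside its range is refused whole. The fingers move at their own pace and stop on an object; "squeeze" is the grip in N (left out, the last holds). Time passes only in rows, so rows that do not move let the fingers close. It gives the time, the measured TCP pose, the force, the opening and the grip force at its end, in the units of the state.
- telemetry.state(): the state, without advancing time (a new reading comes with each control period).
- get_image(name): name is "scene" or "side" or "wrist"; returns the picture (384x512x3 uint8, red, green, blue); there is no depth.
- get_calibration(name): a dict with "fx", "fy", "cx", "cy" (pixels), "cam_to_world" (4x4, takes a point from camera to world coordinates). Camera axes: x right, y down, z forward; pixel columns grow to the right and rows downward; lengths in m; the calibration is good to about 2 mm. A picture is of the moment at which its call begins: read the wrist's pose just before it. get_calibration takes no time and is no camera call; for the wrist camera it gives the pose at the moment of the call.
- sign_off(): hands the job in; it is judged then, once.
The state is a dict: "clock": time; "q": joint angles; "qvel": joint speeds; "tau": joint torques, N m; "tcp_pos": TCP position; "ee_rot": TCP orientation; "wrist_force": force on the tool from outside, world axes, zero at the start; "ft_torque": the same for the moment, N m; "width": finger opening in m; "grasp_force": force on a finger pad.
Only numpy, scipy, OpenCV 4.12 (cv2) and the standard library are available. Lean on these libraries where they do the work, as an engineer would, in place of code of your own. Each camera call takes 0.05 s, during which the arm holds its last target. There are 200 camera calls.

## Working session

There is one attempt and no reset: what is moved stays moved. The work goes in short steps, Python scripts to look and compute and a tool call to move; the robot and the scene stay as the last step left them, time stands still between calls to the robot, and variables do not carry over. Pictures are saved under pics/ and viewed, at most 10 in all, crops included, and the job is handed in when it is done.

Besides the shell and the picture viewer there is one more tool, called after ">>>" in YAML: its name, and indented under it one key for each argument. step_arm: Moves the arm, as the interface text tells. Its arguments: {"type":"object","properties":{"steps":{"type":"array","items":{"type":"array","items":{"type":"array","items":{"type":"number"}}}},"squeeze":{"type":"number"}},"required":["steps"]}

```bash
mkdir -p pics
python3 - <<'E'
from rig import *
import cv2,numpy as np
s=telemetry.state();print(s)
for n in("scene","side","wrist"):
    c=get_calibration(n);im=get_image(n);cv2.imwrite(f"pics/{n}0.png",im[...,::-1]);print(n,c)
a=[cv2.imread(f"pics/{n}0.png") for n in("scene","side")]
cv2.imwrite("pics/both.png",cv2.resize(np.vstack(a),None,fx=.78,fy=.78,interpolation=cv2.INTER_AREA))
E
```

```text
{'clock': 0.0, 'q': array([ 1.28150693,  0.61591043, -0.01258904,  1.42485707,  0.00811268,
        1.10342945, -0.04039304]), 'qvel': array([ 0.00176754, -0.00076367,  0.00016189,  0.00056068,  0.00102136,
        0.00064515, -0.00139136]), 'tau': array([ 3.26236420e-05, -4.58930290e+01,  2.09007841e-01, -1.65741938e+01,
       -6.12093927e-02,  2.05318874e-02,  2.24427627e-04]), 'tcp_pos': array([ 0.16862273, -0.62686895,  0.19290093]), 'ee_rot': array([ 9.91375614e-01,  1.31044885e-01, -1.98925426e-04, -1.26130364e-03]), 'wrist_force': array([-1.10098567,  0.01703382,  0.19687214]), 'ft_torque': array([-0.00910811, -0.0243721 ,  0.00024254]), 'grasp_force': 0.0, 'width': 0.09336374039044851}
scene {'fx': 419.3811199770857, 'fy': 419.3811199770857, 'cx': 257.41464256573755, 'cy': 194.00149129858113, 'cam_to_world': array([[ 1.42221366e-01,  6.76758524e-01, -7.22337167e-01,
         1.29116842e+00],
       [ 9.89834604e-01, -9.66959298e-02,  1.04294557e-01,
        -1.60366245e-01],
       [ 7.35166190e-04, -7.29827238e-01, -6.83631233e-01,
         8.30351950e-01],
       [ 0.00000000e+00,  0.00000000e+00,  0.00000000e+00,
         1.00000000e+00]])}
side {'fx': 368.8787446930747, 'fy': 368.8787446930747, 'cx': 257.2680366013794, 'cy': 189.02351855452176, 'cam_to_world': array([[ 0.86657813, -0.35501567,  0.35072241,  0.22073332],
       [-0.49888849, -0.63368816,  0.59122719, -0.48893744],
       [ 0.01235372, -0.68731593, -0.72625354,  0.62246699],
       [ 0.        ,  0.        ,  0.        ,  1.        ]])}
wrist {'fx': 299.7147009621755, 'fy': 299.7147009621755, 'cx': 259.0509144084055, 'cy': 189.1903586536269, 'cam_to_world': array([[ 0.26063822, -0.92163019, -0.2875161 ,  0.24823167],
       [-0.96543413, -0.24947741, -0.0754849 , -0.60701276],
       [-0.00215961,  0.29725211, -0.95479659,  0.38403939],
       [ 0.        ,  0.        ,  0.        ,  1.        ]])}
```

View pics/scene0.png

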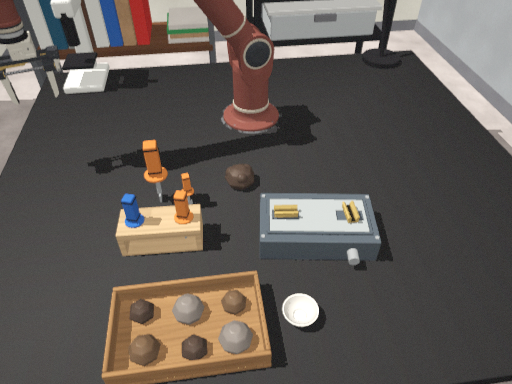

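View pics/side0.png

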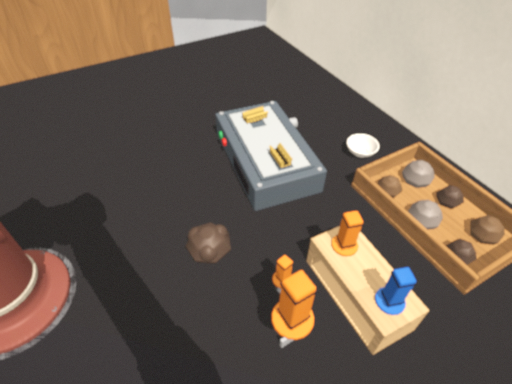

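```bash
cat > h.py <<'E'
from rig import *
import cv2,numpy as np
def ray(n,uv,c=None):
    c=c or get_calibration(n);T=c["cam_to_world"]
    d=T[:3,:3]@np.array([(uv[0]-c["cx"])/c["fx"],(uv[1]-c["cy"])/c["fy"],1]);return T[:3,3],d
def onz(n,uv,z,c=None):
    o,d=ray(n,uv,c);return o+d*(z-o[2])/d[2]
def two(r1,r2):
    A=np.stack([r1[1],-r2[1]],1);t=np.linalg.lstsq(A,r2[0]-r1[0],rcond=None)[0]
    p=r1[0]+t[0]*r1[1];q=r2[0]+t[1]*r2[1];return (p+q)/2,np.linalg.norm(p-q)
def blobs(im_bgr,lo,hi,mn=30):
    m=cv2.inRange(cv2.cvtColor(im_bgr,cv2.COLOR_BGR2HSV),lo,hi)
    n,l,s,c=cv2.connectedComponentsWithStats(m)
    return [(c[i].round(1),s[i],(l==i)) for i in range(1,n) if s[i][4]>=mn]
E
python3 - <<'E'
from h import *
out=[]
for n,box in(("scene",(105,130,280,150)),("side",(205,90,230,270))):
    im=cv2.imread(f"pics/{n}0.png")
    for nm,lo,hi in(("orange",(5,180,80),(14,255,255)),("brass",(18,110,60),(32,255,255))):
        for c,s,m in blobs(im,lo,hi):
            p=np.argwhere(m)[:,::-1].astype(np.float32);r=cv2.minAreaRect(p)
            print(n,nm,c,s,[np.round(x,1) for x in r], "onz",onz(n,c,.09 if nm=="brass" else .1).round(3))
a=cv2.imread("pics/scene0.png")[130:260,110:390];b=cv2.imread("pics/side0.png")[95:345,205:435]
a=cv2.resize(a,(800,371),interpolation=3)[:, :];b=cv2.resize(b,None,fx=2.3,fy=2.3,interpolation=3)
a=cv2.resize(cv2.imread("pics/scene0.png")[130:260,110:210],(400,520),interpolation=3)
a2=cv2.resize(cv2.imread("pics/scene0.png")[190:265,255:380],(400,240),interpolation=3)
b=cv2.resize(b,(400,435))
o=np.zeros((600,800,3),np.uint8);o[:520,:400]=a;o[:240,400:]=a2;o[240:,400:]=cv2.resize(b,(400,360));cv2.imwrite("pics/crop1.png",o)
E
```

```text
scene orange [152.6 161.8] [144 152  17  21 220] [array([152.5, 161.4]), array([21.8, 14.1]), np.float64(78.7)] onz [ 0.349 -0.318  0.1  ]
scene orange [162.2 173.8] [158 169   9   9  30] [array([162.6, 173.9]), array([5.5, 9.4]), np.float64(38.7)] onz [ 0.405 -0.291  0.1  ]
scene orange [187.4 186.3] [183 180  10  15  58] [array([187.5, 187.3]), array([14.9,  7. ]), np.float64(71.6)] onz [ 0.465 -0.225  0.1  ]
scene orange [182.4 209.9] [175 200  17  20 156] [array([183. , 209.6]), array([20. , 13.9]), np.float64(78.7)] onz [ 0.55  -0.239  0.1  ]
scene brass [10.6 65.8] [ 0 63 25  8 55] [array([11.7, 65.3]), array([ 3.1, 25. ]), np.float64(75.4)] onz [-0.336 -0.881  0.09 ]
scene brass [350.8 212.2] [343 202  17  20 192] [array([350.4, 211.8]), array([22.1, 12.3]), np.float64(66.0)] onz [0.607 0.171 0.09 ]
scene brass [285.6 210.9] [274 205  24  12 255] [array([285.5, 210.5]), array([11., 23.]), np.float64(90.0)] onz [0.579 0.013 0.09 ]
side orange [344.8 233.1] [336 213  27  36 285] [array([347.9, 232.3]), array([20.9, 34.2]), np.float64(18.4)] onz [ 0.554 -0.231  0.1  ]
side orange
[... 374 characters left out ...]
[0.571 0.005 0.09 ]
side brass [353.4 217.8] [346 212  16  13 146] [array([353.4, 217.7]), array([11.8, 13.9]), np.float64(78.7)] onz [ 0.597 -0.207  0.09 ]
side brass [345.3 249.3] [333 239  25  16 149] [array([344.4, 247.6]), array([25.3, 13.2]), np.float64(9.5)] onz [ 0.539 -0.254  0.09 ]
side brass [284.7 261.2] [279 256  13  11  87] [array([284.8, 261.3]), array([9.9, 9.2]), np.float64(45.0)] onz [ 0.435 -0.223  0.09 ]
side brass [299.1 284.7] [284 271  31  28 497] [array([299.2, 284.3]), array([24.1, 22.2]), np.float64(56.3)] onz [ 0.431 -0.271  0.09 ]
side brass [292.3 326.8] [273 311  40  27 466] [array([292.4, 324.3]), array([39.3, 25.6]), np.float64(1.6)] onz [ 0.384 -0.322  0.09 ]
```

View pics/crop1.png

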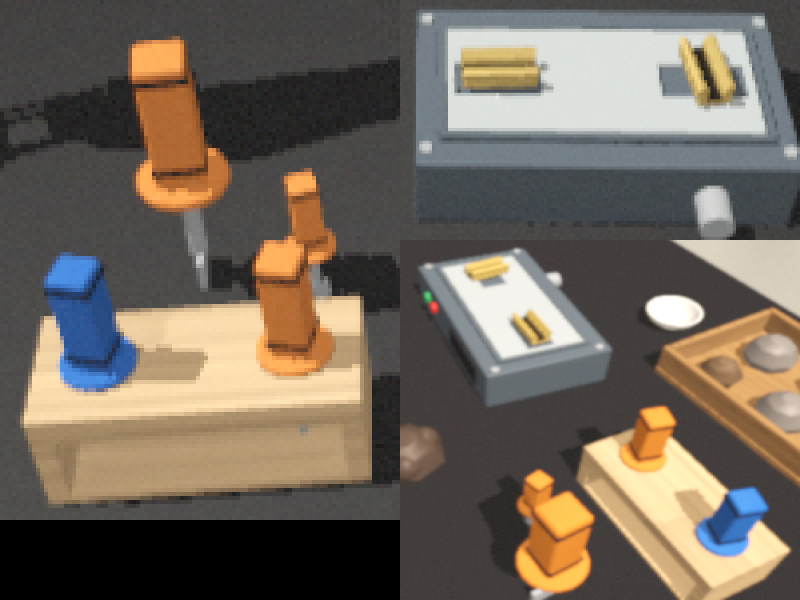

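Run:
```python
from h import *
def sc(u,v): return (110+u/4-.4,130+v/4-.4)
def sd(u,v): return (205+(u-400)/1.739-.3,95+(v-240)/1.44-.3)
def t(n,a,b): print(n,*two(ray("scene",sc(*a)),ray("side",sd(*b))))
t("mid",(280,258),(657,417)); t("big",(160,62),(568,512)); t("small",(301,184),(539,480)); t("blue",(75,270),(744,500))
print("mid guard",onz("scene",sc(295,352),.079),onz("side",sd(642,457),.079))
# cams
def c(u,v): return (255+(u-400)/3.2-.3,190+v/3.2-.3)
print("panel corners",[onz("scene",c(*p),.075)[:2].round(3) for p in((447,28),(750,30),(765,132),(447,132))])
print("camR",*two(ray("scene",(350.8,212.2)),ray("side",(254.1,114.7))))
print("camL",*two(ray("scene",(285.6,210.9)),ray("side",(280.8,156.2))))
print("slotR ends",[onz("scene",c(*p),.094)[:2].round(3) for p in((694,42),(722,100))])
print("stand top",[onz("scene",sc(*p),.075)[:2].round(3) for p in((42,320),(362,297),(370,402),(28,425))])
```

```text
mid [ 0.55084655 -0.23913366  0.15379765] 0.0005365240177367787
big [ 0.39502841 -0.31016145  0.1893463 ] 0.0025378721973903255
small [ 0.42809337 -0.23037965  0.10588947] 0.000654553386798539
blue [ 0.54420619 -0.35779136  0.15387219] 0.00023142618806261362
mid guard [ 0.55583734 -0.23910157  0.079     ] [ 0.54869149 -0.24142296  0.079     ]
panel corners [array([ 0.514, -0.017]), array([0.551, 0.227]), array([0.66 , 0.202]), array([ 0.626, -0.035])]
camR [0.60090106 0.17408591 0.08371368] 0.0003559256837172057
camL [0.57533897 0.01255048 0.08413807] 0.003919476914972993
slotR ends [array([0.577, 0.169]), array([0.64 , 0.172])]
stand top [array([ 0.501, -0.398]), array([ 0.509, -0.196]), array([ 0.6  , -0.195]), array([ 0.59 , -0.398])]
```

>>> step_arm:
  steps:
    - [[1, 3.9, -2.29, -0.7, 0], [1, 3.9, -2.29, -0.7, 0], [1, 3.9, -2.29, -0.7, 0], [1, 3.9, -2.29, -0.7, 0], [1, 3.9, -2.29, -0.7, 0], [1, 3.9, -2.29, -0.7, 0], [1, 3.9, -2.29, -0.7, 0], [1, 3.9, -2.29, -0.6, 0], [1, 3.9, -2.29, -0.5, 0], [1, 3.9, -2.29, 0, 0], [1, 3.9, -2.29, 0, 0], [1, 3.9, -2.29, 0, 0]]

```text
clock: 1.35
tcp_pos: [0.5502, -0.2392, 0.2539]
ee_rot: [0.991, 0.131, -0.0, -0.0]
wrist_force: [0.1, -0.5, -0.0]
width: 0.093
grasp_force: 0.0
```

>>> step_arm:
  steps:
    - [[1, 0, 0, 0, -0.14], [1, 0, 0, 0, -0.14], [1, 0, 0, 0, -0.14], [1, 0, 0, 0, -0.14], [1, 0, 0, 0, -0.14], [1, 0, 0, 0, -0.14], [1, 0, 0, 0, -0.14], [1, 0, 0, 0, -0.14], [1, 0, 0, 0, -0.14], [1, 0, 0, 0, 0], [1, 0, 0, 0, 0]]

```text
clock: 2.45
tcp_pos: [0.5491, -0.2408, 0.2538]
ee_rot: [0.725, 0.689, -0.0, -0.0]
wrist_force: [-0.4, 0.9, 0.3]
width: 0.0928
grasp_force: 0.0
```

Run:
```python
from h import *
s=telemetry.state();print(s["clock"],s["tcp_pos"],s["ee_rot"],s["q"])
im=get_image("wrist")[...,::-1];cv2.imwrite("pics/w1.png",im)
np.save("w1.npy",get_calibration("wrist"),allow_pickle=True)
```

```text
2.45 [ 0.54914067 -0.24078406  0.25376933] [ 7.24958491e-01  6.88792468e-01 -7.24441651e-05 -3.43285512e-04] [ 0.62092195  0.51115271 -0.40115074  1.47776111  0.20654537  1.1952553
  0.13861643]
```

View pics/w1.png

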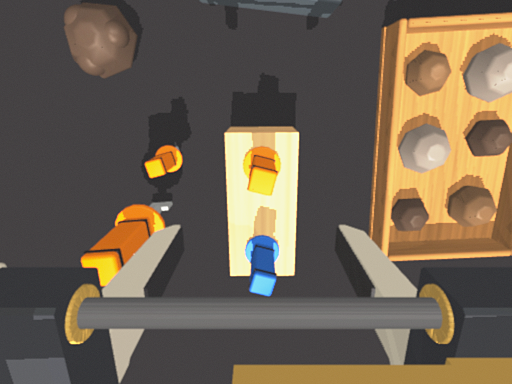

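Run:
```python
from h import *
c=np.load("w1.npy",allow_pickle=True).item()
im=cv2.imread("pics/w1.png")
T=c["cam_to_world"];R=T[:3,:3]
def proj(p):
    q=R.T@(np.array(p)-T[:3,3]);return c["fx"]*q[0]/q[2]+c["cx"],c["fy"]*q[1]/q[2]+c["cy"]
print("tcp px",proj([.5491,-.2408,.2538]))
roi=im[140:215,235:295]; h=cv2.cvtColor(roi,cv2.COLOR_BGR2HSV)
print(h[30:58:3,18:44:4].tolist()[4:6])
m=cv2.inRange(h,(9,200,225),(25,255,255))
n,l,s,cc=cv2.connectedComponentsWithStats(m)
for i in range(1,n):
    if s[i][4]<60: continue
    p=(np.argwhere(l==i)[:,::-1]+[235,140]).astype(np.float32)
    r=cv2.minAreaRect(p);b=cv2.boxPoints(r);w=np.array([onz("wrist",x,.156,c) for x in b])
    print(s[i],r,w[:,:2].round(4).tolist(),w.mean(0),onz("wrist",cc[i]+[235,140],.156,c))
    for k in range(4):
        d=w[(k+1)%4]-w[k];print(np.linalg.norm(d).round(4),np.degrees(np.arctan2(d[1],d[0])).round(1))
print("stand",[onz("wrist",x,.075,c)[:2].round(3) for x in((226,132),(298,132),(230,275),(295,275))])
z=np.hstack([cv2.resize(roi,None,fx=8,fy=8,interpolation=0)]);cv2.imwrite("pics/z.png",z)
```

```text
tcp px (np.float64(260.0552835995936), np.float64(220.2806639559406))
[[[28, 187, 247], [28, 189, 247], [28, 190, 247], [28, 192, 247], [28, 192, 247], [27, 211, 247], [30, 39, 247]], [[28, 185, 247], [28, 187, 247], [28, 185, 247], [28, 187, 247], [28, 188, 247], [24, 208, 247], [30, 41, 247]]]
[ 10   7  31  24 239] ((259.558837890625, 155.76470947265625), (17.916152954101562, 30.37791633605957), 65.3764419555664) [[0.5333, -0.212], [0.5606, -0.2011], [0.5673, -0.2173], [0.5396, -0.2287]] [ 0.55017582 -0.21477671  0.156     ] [ 0.55161117 -0.21264593  0.156     ]
0.0295 21.8
0.0176 -67.7
0.0299 -157.7
0.0178 110.7
[ 13  27  29  23 115] ((259.5846862792969, 174.7910919189453), (17.923439025878906, 31.631685256958008), 67.06790161132812) [[0.5315, -0.2308], [0.5609, -0.2198], [0.5672, -0.2369], [0.5374, -0.2483]] [ 0.54925076 -0.23392059  0.156     ] [ 0.54986456 -0.23268795  0.156     ]
0.0313 20.5
0.0182 -69.7
0.0319 -159.1
0.0184 108.6
stand [array([ 0.51 , -0.199]), array([ 0.598, -0.203]), array([ 0.499, -0.399]), array([ 0.591, -0.404])]
```

View pics/z.png

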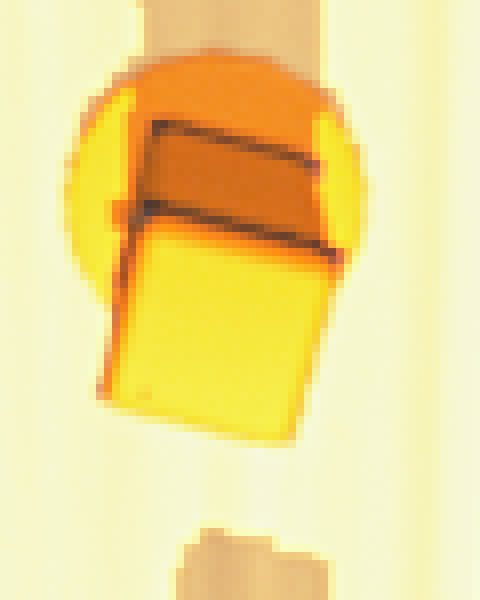

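Run:
```python
from h import *
c=np.load("w1.npy",allow_pickle=True).item()
w=np.array([onz("wrist",(235+u/8-.5,140+v/8-.5),.156,c) for u,v in((140,212),(342,262),(296,440),(105,402))])
print(w.mean(0))
for k in range(4):
    d=w[(k+1)%4]-w[k];print(np.linalg.norm(d).round(4),np.degrees(np.arctan2(d[1],d[0])).round(1))
w=np.array([onz("wrist",(235+u/8-.5,140+v/8-.5),.081,c) for u,v in((66,200),(366,195),(215,48))])
print(w,(w[0]+w[1])/2)
```

```text
[ 0.55152722 -0.24010567  0.156     ]
0.0258 -17.1
0.0239 -106.0
0.0247 165.3
0.025 76.5
[[ 0.5283103  -0.23909125  0.081     ]
 [ 0.57477498 -0.24061888  0.081     ]
 [ 0.55249678 -0.21666374  0.081     ]] [ 0.55154264 -0.23985507  0.081     ]
```

>>> step_arm:
  steps:
    - [[1, 0.1, 0.24, 0, 0.105], [1, 0, 0, 3, 0.105], [1, 0, 0, 4, 0], [1, 0, 0, 4, 0], [1, 0, 0, 2.8, 0], [1, 0, 0, 1.0, 0], [1, 0, 0, 0, 0]]

```text
clock: 3.2
tcp_pos: [0.5512, -0.2395, 0.105]
ee_rot: [0.792, 0.61, -0.001, -0.001]
wrist_force: [-0.3, 0.9, 1.8]
width: 0.0933
grasp_force: 0.0
```

>>> step_arm:
  squeeze: 40
  steps:
    - [[-1, 0, 0, 0, 0], [-1, 0, 0, 0, 0], [-1, 0, 0, 0, 0], [-1, 0, 0, 0, 0], [-1, 0, 0, 0, 0], [-1, 0, 0, 0, 0]]

```text
clock: 3.8
tcp_pos: [0.5519, -0.2399, 0.1063]
ee_rot: [0.792, 0.61, 0.0, 0.0]
wrist_force: [-0.2, -0.0, -0.7]
width: 0.05
grasp_force: 0.0
```

>>> step_arm:
  steps:
    - [[-1, 0, 0, 0, 0], [-1, 0, 0, 0, 0], [-1, 0, 0, 0, 0], [-1, 0, 0, 0, 0], [-1, 0, 0, 0, 0], [-1, 0, 0, 0, 0]]

```text
clock: 4.4
tcp_pos: [0.5519, -0.2398, 0.106]
ee_rot: [0.792, 0.61, 0.0, -0.0]
wrist_force: [0.1, -0.4, -0.7]
width: 0.026
grasp_force: 39.6
```

>>> step_arm:
  steps:
    - [[-1, 0, 0, -2, 0], [-1, 0, 0, -4, 0], [-1, 0, 0, -4, 0], [-1, 0, 0, -4, 0], [-1, 0, 0, -2, 0], [-1, 4.1, -0.58, 0, 0], [-1, 4.1, -0.58, 0, 0], [-1, 4.1, -0.58, 0, 0], [-1, 4.1, -0.58, 0, 0], [-1, 4.1, -0.58, 0, 0], [-1, 4.1, -0.58, 0, 0], [-1, 0, 0, 0, 0]]

```text
clock: 5.6
tcp_pos: [0.5804, 0.0167, 0.2663]
ee_rot: [0.788, 0.615, 0.002, -0.003]
wrist_force: [-0.3, 0.6, -1.5]
width: 0.0255
grasp_force: 39.6
```

Run:
```python
from h import *
s=telemetry.state();print(s["clock"],s["tcp_pos"],s["ee_rot"],s["q"],s["width"])
I={n:get_image(n)[...,::-1] for n in("wrist","scene","side")}
for n in I: cv2.imwrite(f"pics/{n}2.png",I[n])
np.save("w2.npy",get_calibration("wrist"),allow_pickle=True)
t=s["tcp_pos"]-[0,0,.096]
def px(n,p):
    c=get_calibration(n);T=c["cam_to_world"];q=T[:3,:3].T@(p-T[:3,3]);return np.array([c["fx"]*q[0]/q[2]+c["cx"],c["fy"]*q[1]/q[2]+c["cy"]])
o=[]
for n in("scene","side"):
    u,v=px(n,t).astype(int);print(n,u,v)
    o.append(cv2.resize(I[n][max(v-40,0):v+26,max(u-40,0):u+40],(400,330),interpolation=3))
cv2.imwrite("pics/m2.png",np.vstack([np.hstack([cv2.resize(I["wrist"],(512,384))[:270,:400],o[0][:270]]),np.hstack([o[1],o[0]])]))
```

```text
5.6 [0.58035767 0.01666293 0.26629119] [ 0.7881556   0.61546672  0.00202577 -0.00271503] [ 0.18973198  0.46908078 -0.3997618   1.51211671  0.18289254  1.19742711
 -0.48269929] 0.025549038190202916
scene 288 186
side 283 121
```

View pics/m2.png

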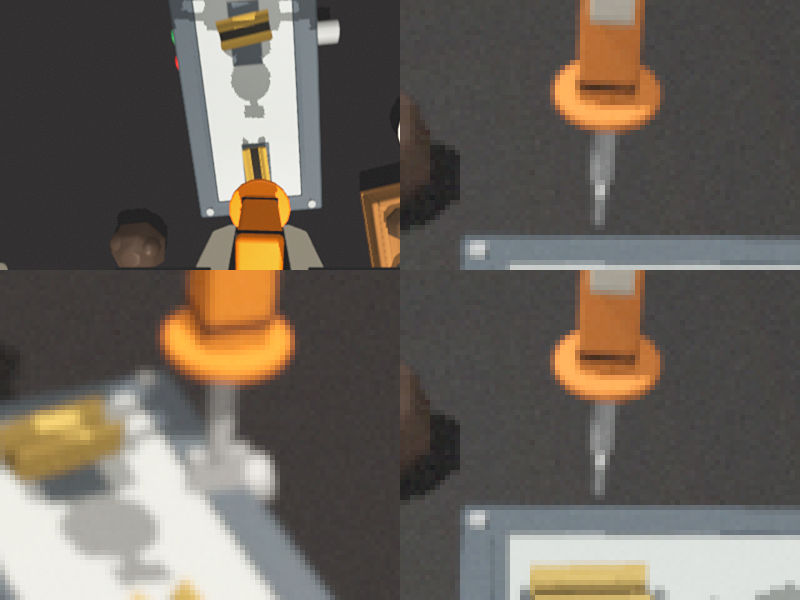

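Run:
```python
from h import *
c=np.load("w2.npy",allow_pickle=True).item()
im=cv2.imread("pics/wrist2.png")
for cen,s,m in blobs(im[:200],(15,90,60),(32,255,255),20):
    p=np.argwhere(m)[:,::-1].astype(np.float32)
    r=cv2.minAreaRect(p);print(cen,s,r,onz("wrist",cen,.094,c))
o=cv2.resize(im[0:60,200:290],(800,533),interpolation=0);cv2.imwrite("pics/z2.png",o)
```

```text
[242.3  20.9] [216   9  53  25 701] ((242.3529815673828, 20.911766052246094), (14.067066192626953, 53.11530303955078), 75.96376037597656) [0.60309781 0.16425193 0.094     ]
[246.   39.6] [221  29  51  21 540] ((246.0327911376953, 39.639347076416016), (10.764847755432129, 51.64836883544922), 76.75948333740234) [0.60207577 0.14562746 0.094     ]
[263.4 162.8] [257 146  14  35 297] ((263.318359375, 163.21697998046875), (35.000160217285156, 8.957992553710938), 82.64761352539062) [0.58604485 0.00739492 0.094     ]
[248.  164.4] [242 148  13  34 289] ((247.969970703125, 164.2899932861328), (33.09259796142578, 8.9095458984375), 81.8698959350586) [0.56713359 0.01028699 0.094     ]
[475.6 169. ] [463 164  31  13  92] ((477.83489990234375, 168.94955444335938), (8.428872108459473, 30.74622344970703), 73.3007583618164) [ 0.83893709 -0.06728625  0.094     ]
[484.7 172. ] [480 168  10   9  27] ((485.0366516113281, 171.82925415039062), (11.400686264038086, 5.309908390045166), 38.65980911254883) [ 0.8497271  -0.07409242  0.094     ]
[446.8 177. ] [436 170  21  14  99] ((446.65313720703125, 177.24565
[... 1508 characters left out ...]
102] ((280.00006103515625, 194.00003051757812), (16.970561981201172, 8.485280990600586), 45.0) [ 0.59672361 -0.03734638  0.094     ]
[235.9 195.9] [232 191   8   9  50] ((235.5, 195.0), (8.0, 7.0), 90.0) [ 0.54129726 -0.02539941  0.094     ]
[372.5 194.5] [368 190   9  10  27] ((372.5384826660156, 194.69229125976562), (10.53930377960205, 6.1017022132873535), 33.6900634765625) [ 0.71026409 -0.06792705  0.094     ]
[440.8 195. ] [438 190   7  10  31] ((441.2987365722656, 194.81097412109375), (5.632008075714111, 9.055386543273926), 6.340191841125488) [ 0.79444448 -0.09078031  0.094     ]
[499.3 194.8] [492 190  16  10  56] ((499.5, 194.5), (15.0, 9.0), 0.0) [ 0.86664164 -0.10950602  0.094     ]
```

View pics/z2.png

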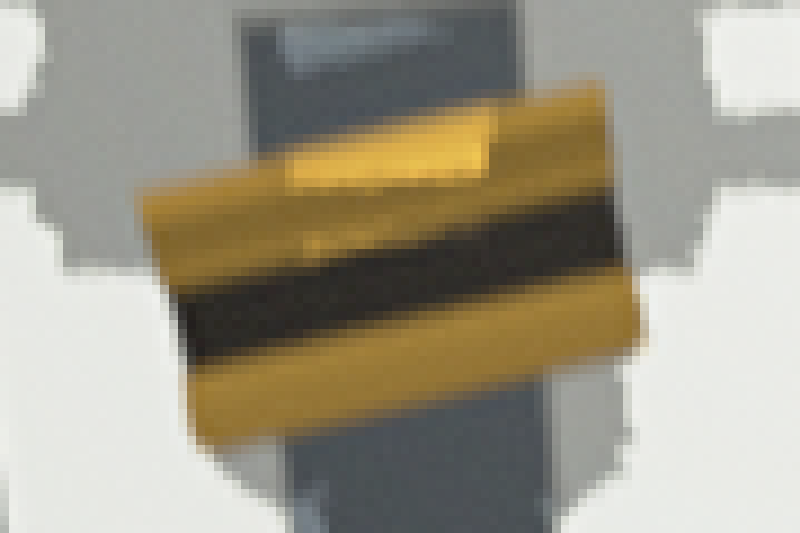

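Run:
```python
from h import *
c=np.load("w2.npy",allow_pickle=True).item()
f=lambda u,v,z:onz("wrist",(200+u/8.89-.5,v/8.89-.5),z,c)
for nm,z,P in(("floor",.082,((175,295),(615,190),(630,265),(195,375))),("top outer",.096,((138,195),(600,85),(645,335),(210,450)))):
    w=np.array([f(u,v,z) for u,v in P]);print(nm,w.mean(0).round(4),[(np.linalg.norm(d).round(4),np.degrees(np.arctan2(d[1],d[0])).round(1)) for d in np.roll(w,-1,0)-w])
for s in((-.04,0),(0,.0)):pass
# other cam centre
w=(onz("wrist",(263.4,162.8),.094,c)+onz("wrist",(248,164.4),.094,c))/2;print(w)
```

```text
floor [0.6031 0.1562 0.082 ] [(np.float64(0.0568), np.float64(-2.7)), (np.float64(0.0087), np.float64(-91.6)), (np.float64(0.0568), np.float64(178.1)), (np.float64(0.0095), np.float64(88.6))]
top outer [0.6028 0.1552 0.096 ] [(np.float64(0.0569), np.float64(-2.9)), (np.float64(0.0276), np.float64(-92.8)), (np.float64(0.0552), np.float64(178.7)), (np.float64(0.0292), np.float64(90.5))]
[0.57658922 0.00884095 0.094     ]
```

Run:
```python
from h import *
s=telemetry.state();c=get_calibration("wrist");im=get_image("wrist")[...,::-1];print(s["tcp_pos"],s["ee_rot"],get_calibration("wrist")["cam_to_world"][:3,3]-c["cam_to_world"][:3,3])
np.save("w3.npy",c,allow_pickle=True);cv2.imwrite("pics/wrist3.png",im)
im=np.ascontiguousarray(im)
W=[]
for cen,st,m in blobs(im[:200],(15,90,60),(32,255,255),100):
    if abs(cen[0]-250)<30 and cen[1]<180:
        p=np.argwhere(m)[:,::-1].astype(np.float32);b=cv2.boxPoints(cv2.minAreaRect(p));w=np.array([onz("wrist",x,.096,c) for x in b])
        print(cen,st,w.mean(0).round(4),[(np.linalg.norm(d).round(3),np.degrees(np.arctan2(d[1],d[0])).round(1)) for d in np.roll(w,-1,0)-w][:2])
        if cen[1]<70:W+=list(p)
b=cv2.boxPoints(cv2.minAreaRect(np.array(W)))
for z in(.09,.096):
    w=np.array([onz("wrist",x,z,c) for x in b]);print("head",w.mean(0).round(4),[(np.linalg.norm(d).round(3),np.degrees(np.arctan2(d[1],d[0])).round(1)) for d in np.roll(w,-1,0)-w])
```

```text
[0.58067469 0.00610003 0.26573127] [ 7.92244563e-01  6.10203190e-01 -7.45682235e-04  2.50384757e-04] [ 2.18823957e-04 -1.02659253e-03 -2.03592697e-05]
[235.5   8.7] [210   0  54  21 663] [0.6003 0.1771 0.096 ] [(np.float64(0.056), np.float64(-2.1)), (np.float64(0.013), np.float64(-88.2))]
[241.2  27.5] [216  17  52  22 552] [0.5999 0.158  0.096 ] [(np.float64(0.056), np.float64(-2.2)), (np.float64(0.01), np.float64(-88.7))]
[261.3 157.7] [254 136  15  45 383] [0.585  0.0133 0.096 ] [(np.float64(0.011), np.float64(-6.3)), (np.float64(0.055), np.float64(-96.0))]
[245.9 159.8] [239 139  15  44 385] [0.5663 0.0159 0.096 ] [(np.float64(0.011), np.float64(-6.3)), (np.float64(0.054), np.float64(-96.8))]
head [0.6002 0.1695 0.09  ] [(np.float64(0.057), np.float64(-2.5)), (np.float64(0.031), np.float64(-88.6)), (np.float64(0.059), np.float64(177.9)), (np.float64(0.031), np.float64(88.4))]
head [0.6003 0.1681 0.096 ] [(np.float64(0.056), np.float64(-2.5)), (np.float64(0.03), np.float64(-88.6)), (np.float64(0.058), np.float64(177.9)), (np.float64(0.031), np.float64(88.4))]
```

>>> step_arm:
  steps:
    - [[-1, 2.5, -0.36, 0, 0], [-1, 4.5, -0.64, 0, 0], [-1, 4.34, -0.62, 0, 0], [-1, 3, -0.42, 0, 0], [-1, 2, -0.28, 0, -0.07], [-1, 0, 0, 0, -0.07], [-1, 0, 0, 2, -0.08], [-1, 0, 0, 2, 0], [-1, 0, 0, 1, 0], [-1, 0, 0, 0, 0], [-1, 0, 0, 0, 0], [-1, 0, 0, 0, 0]]

```text
clock: 7.0
tcp_pos: [0.601, 0.1709, 0.2173]
ee_rot: [0.721, 0.693, 0.001, 0.0]
wrist_force: [-0.7, 0.2, -1.5]
width: 0.0262
grasp_force: 39.6
```

Run:
```python
from h import *
s=telemetry.state();print(s["clock"],s["tcp_pos"],s["ee_rot"])
I={n:get_image(n)[...,::-1] for n in("scene","side","wrist")}
for n in I: cv2.imwrite(f"pics/{n}4.png",I[n])
a=cv2.resize(I["scene"][150:230,310:390],(400,400),interpolation=3);b=cv2.resize(I["side"][60:140,215:295],(400,400),interpolation=3)
w=I["wrist"][:200]
o=np.zeros((600,800,3),np.uint8);o[:400,:400]=a;o[:400,400:]=b;o[400:,:512]=w;cv2.imwrite("pics/m4.png",o)
```

```text
7.0 [0.60103334 0.17087967 0.21730956] [7.20649423e-01 6.93298614e-01 1.10668515e-03 4.63964995e-04]
```

View pics/m4.png

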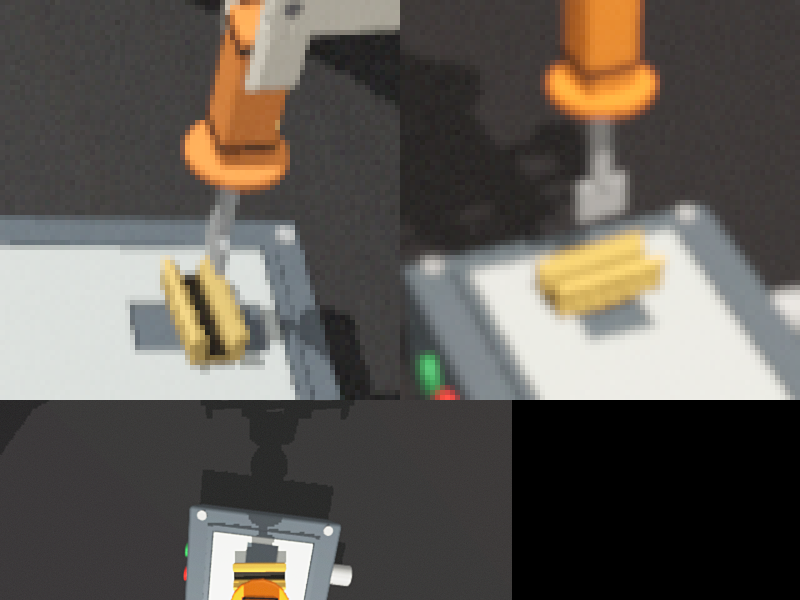

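Run:
```python
from h import *
S=lambda u,v:(310+u/5-.5,150+v/5-.5)
D=lambda u,v:(215+(u-400)/5-.5,60+v/5-.5)
print("tip",*two(ray("scene",S(217,270)),ray("side",D(602,219))))
for n,f,P in(("scene",S,((193,275),(213,350))),("side",D,((541,275),(662,255)))):
    w=[onz(n,f(*p),.084 if n=="scene" else .092) for p in P];print(n,w,(w[0]+w[1])/2)
# head end corners at lips, scene: far-left lip, far-right lip, near-left, near-right tops
for P in(((168,262),(205,262),(200,360),(245,350)),):
    w=np.array([onz("scene",S(*p),.096) for p in P]);print(w.round(4),w.mean(0))
```

```text
tip [0.60285962 0.17375705 0.11618412] 4.186817094447263e-05
scene [array([0.57363925, 0.1756282 , 0.084     ]), array([0.62557859, 0.16971565, 0.084     ])] [0.59960892 0.17267192 0.084     ]
side [array([0.57103787, 0.17784196, 0.092     ]), array([0.6315852, 0.1636832, 0.092    ])] [0.60131154 0.17076258 0.092     ]
[[0.5744 0.1606 0.096 ]
 [0.577  0.179  0.096 ]
 [0.6418 0.1562 0.096 ]
 [0.6385 0.1797 0.096 ]] [0.60791061 0.1688576  0.096     ]
```

>>> step_arm:
  steps:
    - [[-1, -0.1, -0.1, 1, 0.04], [-1, 0, 0, 1, 0], [-1, 0, 0, 0.4, 0], [-1, 0, 0, 0, 0], [-1, 0, 0, 0, 0]]

```text
clock: 7.65
tcp_pos: [0.5994, 0.1701, 0.1923]
ee_rot: [0.734, 0.679, 0.0, -0.0]
wrist_force: [0.3, -0.3, -1.0]
width: 0.0254
grasp_force: 39.6
```

>>> step_arm:
  steps:
    - [[-1, 0, 0, 0.3, 0], [-1, 0, 0, 0.3, 0], [-1, 0, 0, 0.2, 0], [-1, 0, 0, 0, 0], [-1, 0, 0, 0, 0]]

```text
clock: 8.15
tcp_pos: [0.5992, 0.1699, 0.1841]
ee_rot: [0.734, 0.679, 0.0, -0.0]
wrist_force: [0.5, 0.3, -0.2]
width: 0.026
grasp_force: 39.6
```

>>> step_arm:
  steps:
    - [[-1, 0, 0, 0.2, 0], [-1, 0, 0, 0.15, 0], [-1, 0, 0, 0, 0], [-1, 0, 0, 0, 0]]

```text
clock: 8.55
tcp_pos: [0.5991, 0.1699, 0.1805]
ee_rot: [0.734, 0.679, -0.0, -0.0]
wrist_force: [-0.6, -1.0, -0.4]
width: 0.0256
grasp_force: 39.6
```

Run:
```python
from h import *
I={n:get_image(n)[...,::-1] for n in("scene","side")}
a=cv2.resize(I["scene"][150:230,310:390],(400,400),interpolation=3);b=cv2.resize(I["side"][60:140,215:295],(400,400),interpolation=3)
cv2.imwrite("pics/m5.png",np.hstack([a,b]))
```

```text
(no output)
```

View pics/m5.png

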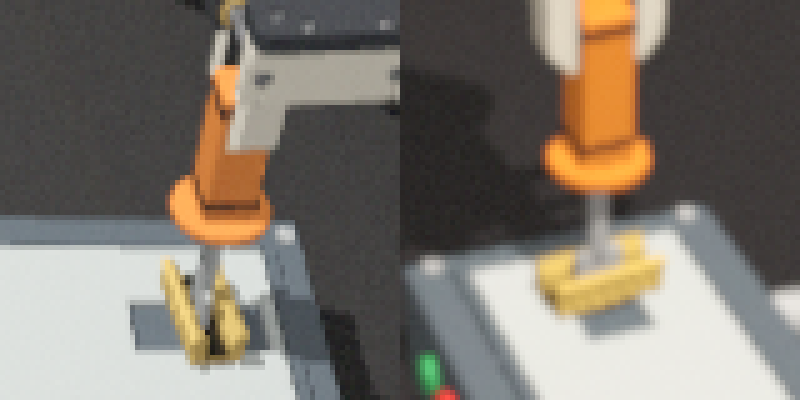

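>>> step_arm:
  steps:
    - [[-1, 0, 0, 0, -0.12], [-1, 0, 0, 0, -0.12], [-1, 0, 0, 0, -0.12], [-1, 0, 0, 0, -0.12], [-1, 0, 0, 0, -0.12], [-1, 0, 0, 0, -0.12], [-1, 0, 0, 0, 0]]

```text
clock: 9.35
tcp_pos: [0.5992, 0.1699, 0.1807]
ee_rot: [0.448, 0.894, 0.0, -0.0]
wrist_force: [-0.2, -0.1, -0.3]
width: 0.0259
grasp_force: 39.6
```

>>> step_arm:
  steps:
    - [[-1, 0, 0, 0, -0.12], [-1, 0, 0, 0, -0.12], [-1, 0, 0, 0, -0.12], [-1, 0, 0, 0, -0.12], [-1, 0, 0, 0, -0.12], [-1, 0, 0, 0, -0.12], [-1, 0, 0, 0, -0.12], [-1, 0, 0, 0, -0.12], [-1, 0, 0, 0, -0.12], [-1, 0, 0, 0, 0], [-1, 0, 0, 0, 0]]

```text
clock: 10.45
tcp_pos: [0.6, 0.1689, 0.1807]
ee_rot: [-0.073, 0.997, -0.001, 0.001]
wrist_force: [0.7, -1.4, -0.9]
width: 0.026
grasp_force: 39.6
```

Run:
```python
from h import *
s=telemetry.state();print(s["clock"],s["tcp_pos"],s["ee_rot"],s["wrist_force"],s["ft_torque"],s["q"],np.degrees(2*np.arctan2(s["ee_rot"][1],s["ee_rot"][0])))
for n in("scene","side"):
    im=np.ascontiguousarray(get_image(n)[...,::-1]);cv2.imwrite(f"pics/{n}6.png",im)
    for c,st,m in blobs(im,(18,110,60),(32,255,255),20):
        if 230<c[0]<370 and 95<c[1]<225:
            p=np.argwhere(m)[:,::-1].astype(np.float32);v=cv2.fitLine(p,2,0,.01,.01).ravel()
            a=onz(n,(v[2]-8*v[0],v[3]-8*v[1]),.092);b=onz(n,(v[2]+8*v[0],v[3]+8*v[1]),.092);d=b-a
            print(n,c,st,np.degrees(np.arctan2(d[1],d[0])).round(1),((a+b)/2).round(3))
```

```text
10.45 [0.60001169 0.16889026 0.180674  ] [-7.31090181e-02  9.97323506e-01 -6.98733272e-04  6.37942205e-04] [ 0.70409356 -1.37452203 -0.87921   ] [-0.38354592 -0.59141666 -0.07683461] [ 0.17636019  0.72863385 -0.89595165  1.50902412  0.59571219  1.19270569
  0.89814945] 188.3851611486453
scene [368.5 140.2] [352 136  36  10 101] 99.4 [0.325 0.314 0.092]
scene [285.6 210.9] [274 205  24  12 258] 81.3 [0.581 0.013 0.092]
scene [350.2 212.4] [338 206  25  12 198] 75.5 [0.609 0.169 0.092]
side [254.2 117.1] [246 106  17  19 136] -90.4 [0.59  0.155 0.092]
side [280.8 156.3] [270 145  21  22 267] -92.7 [0.57  0.003 0.092]
```

>>> step_arm:
  steps:
    - [[-1, 0, 0, 0, -0.06], [-1, 0, 0, 0, 0], [-1, 0, 0, 0, 0], [-1, 0, 0, 0, 0]]

```text
clock: 10.95
tcp_pos: [0.5998, 0.169, 0.1807]
ee_rot: [-0.104, 0.995, -0.001, 0.001]
wrist_force: [2.0, -2.1, -1.1]
width: 0.0262
grasp_force: 39.6
```

>>> step_arm:
  steps:
    - [[-1, 0, 0, 0, 0.08], [-1, 0, 0, 0, 0.08], [-1, 0, 0, -0.5, 0], [-1, 0, 0, -1, 0], [-1, 0, 0, -2, 0], [-1, 0, 0, -3, 0], [-1, 0, 0, -2.5, 0], [-1, 0, 0, 0, 0], [-1, 0, 0, 0, 0], [-1, 0, 0, 0, 0]]

```text
clock: 11.95
tcp_pos: [0.5982, 0.1696, 0.2692]
ee_rot: [-0.026, 1.0, -0.0, -0.001]
wrist_force: [-0.1, -0.7, -1.0]
width: 0.0261
grasp_force: 39.6
```

Run:
```python
from h import *
s=telemetry.state();print(s["clock"],s["tcp_pos"],s["ee_rot"],s["wrist_force"],s["width"],np.degrees(2*np.arctan2(s["ee_rot"][1],s["ee_rot"][0])))
o=[]
for n in("scene","side"):
    im=np.ascontiguousarray(get_image(n)[...,::-1]);cv2.imwrite(f"pics/{n}7.png",im)
    for c,st,m in blobs(im,(18,110,60),(32,255,255),20):
        if 230<c[0]<370 and 95<c[1]<225:
            p=np.argwhere(m)[:,::-1].astype(np.float32);v=cv2.fitLine(p,2,0,.01,.01).ravel()
            a=onz(n,(v[2]-8*v[0],v[3]-8*v[1]),.092);b=onz(n,(v[2]+8*v[0],v[3]+8*v[1]),.092);d=b-a
            print(n,c,st,np.degrees(np.arctan2(d[1],d[0])).round(1),((a+b)/2).round(3))
```

```text
11.95 [0.59815658 0.16959034 0.26922051] [-2.61028676e-02  9.99658099e-01 -3.96703100e-04 -1.47259389e-03] [-0.05897776 -0.69146922 -0.95938506] 0.026101432473891528 182.9915115501902
scene [285.6 210.9] [274 205  24  12 254] 81.7 [0.581 0.012 0.092]
scene [349.7 211.6] [338 206  25  12 266] 74.2 [0.606 0.168 0.092]
side [254.6 115.1] [245 104  18  22 211] -101.2 [0.595 0.162 0.092]
side [280.8 156.2] [270 145  21  22 265] -92.9 [0.57  0.003 0.092]
```

>>> step_arm:
  steps:
    - [[-1, 0, 0, 0, 0.145], [-1, 0, 0, 0, 0.145], [-1, 0, 0, 0, 0.145], [-1, 0, 0, 0, 0.145], [-1, 0, 0, 0, 0.145], [-1, 0, 0, 0, 0.145], [-1, 0, 0, 0, 0.145], [-1, 0, 0, 0, 0.145], [-1, 0, 0, 0, 0.145], [-1, 0, 0, 0, 0.145], [-1, 0, 0, 0, 0.145], [-1, 0, 0, 0, 0.145]]

```text
clock: 13.25
tcp_pos: [0.5985, 0.1698, 0.2694]
ee_rot: [0.749, 0.662, -0.001, -0.001]
wrist_force: [1.1, -0.7, -1.4]
width: 0.0258
grasp_force: 39.6
```

>>> step_arm:
  steps:
    - [[-1, 0, 0, 0, 0.141], [-1, -3, 0.42, 0, 0], [-1, -4.5, 0.64, 0, 0], [-1, -4.5, 0.64, 0, 0], [-1, -3, 0.42, 0, 0], [-1, -1.2, 0.2, 0, 0], [-1, 0, 0, 0, 0], [-1, 0, 0, 0, 0], [-1, 0, 0, 0, 0], [-1, 0, 0, 0, 0]]

```text
clock: 14.25
tcp_pos: [0.5802, 0.0098, 0.2706]
ee_rot: [0.791, 0.611, 0.0, -0.0]
wrist_force: [0.3, -0.2, -1.2]
width: 0.0261
grasp_force: 39.6
```

Run:
```python
from h import *
s=telemetry.state();c=get_calibration("wrist");im=np.ascontiguousarray(get_image("wrist")[...,::-1]);print(s["clock"],s["tcp_pos"],s["ee_rot"],np.degrees(2*np.arctan2(s["ee_rot"][1],s["ee_rot"][0])))
cv2.imwrite("pics/wrist8.png",im)
def ang(im,c,lo,hi,z,mn,tag):
    for cen,st,m in blobs(im[:200],lo,hi,mn):
        if abs(cen[0]-250)<60 and cen[1]<180:
            p=np.argwhere(m)[:,::-1].astype(np.float32);b=cv2.boxPoints(cv2.minAreaRect(p));w=np.array([onz("wrist",x,z,c) for x in b])
            print(tag,cen,st,w.mean(0).round(4),[(np.linalg.norm(d).round(3),np.degrees(np.arctan2(d[1],d[0])).round(1)) for d in np.roll(w,-1,0)-w])
ang(im,c,(15,90,60),(32,255,255),.096,100,"brass")
ang(im,c,(0,0,190),(179,40,255),.075,800,"panel")
```

```text
14.25 [0.58015999 0.0098485  0.27058181] [ 7.91335998e-01  6.11381145e-01  4.33925121e-04 -4.96381124e-04] 75.37889098086102
brass [232.2  25.7] [225   0  15  54 522] [0.5903 0.1661 0.096 ] [(np.float64(0.011), np.float64(-9.4)), (np.float64(0.053), np.float64(-99.2)), (np.float64(0.011), np.float64(170.8)), (np.float64(0.053), np.float64(80.2))]
brass [249.7  25.4] [243   0  14  53 498] [0.6089 0.162  0.096 ] [(np.float64(0.01), np.float64(-10.4)), (np.float64(0.051), np.float64(-99.5)), (np.float64(0.011), np.float64(169.8)), (np.float64(0.051), np.float64(79.9))]
brass [262.2 158.8] [254 139  16  42 360] [0.5854 0.0146 0.096 ] [(np.float64(0.012), np.float64(-4.3)), (np.float64(0.053), np.float64(-94.0)), (np.float64(0.012), np.float64(176.1)), (np.float64(0.054), np.float64(85.5))]
brass [247.  160.7] [240 141  15  41 356] [0.5664 0.018  0.096 ] [(np.float64(0.013), np.float64(-8.3)), (np.float64(0.051), np.float64(-98.7)), (np.float64(0.013), np.float64(172.0)), (np.float64(0.051), np.float64(80.7))]
panel [249.1 107.6] [  193    16   106   178 10194] [0.5809 0.077  0.075 ] [(np.float64(0.11), np.float64(-11.4)), (np.float64(0.214), np.float64(-98.9)), (np.float64(0.13), np.float64(169.2)), (np.float64(0.215), np.float64(75.7))]
```

>>> step_arm:
  steps:
    - [[-1, -2.5, 0.36, 0, 0], [-1, -4.5, 0.64, 0, 0], [-1, -4.5, 0.64, 0, 0], [-1, -4.5, 0.64, 0, 0], [-1, -4.5, 0.64, 0, 0], [-1, -3, 0.43, 0, 0], [-1, -1.37, 0.2, 0, 0], [-1, 0, 0, 0, 0], [-1, 0, 0, 0, 0], [-1, 0, 0, 0, 0], [-1, 0, 0, 0, 0], [-1, 0, 0, 0, 0]]

```text
clock: 15.5
tcp_pos: [0.5512, -0.2407, 0.2708]
ee_rot: [0.792, 0.611, 0.0, -0.0]
wrist_force: [0.4, -0.9, -2.1]
width: 0.0263
grasp_force: 39.6
```

Run:
```python
from h import *
s=telemetry.state();p=s["tcp_pos"];y=2*np.arctan2(s["ee_rot"][1],s["ee_rot"][0]);d=np.array([.5519,-.2398,.106])-p
print(s["clock"],p,s["ee_rot"],np.degrees(y),"dx,dy,dz cm",100*(d[0]*np.cos(y)+d[1]*np.sin(y)),100*(d[0]*np.sin(y)-d[1]*np.cos(y)),-100*d[2])
S,D=[np.ascontiguousarray(get_image(n)[...,::-1]) for n in("scene","side")]
cv2.imwrite("pics/m9.png",np.hstack([cv2.resize(S[130:260,110:240],(400,400),interpolation=3),cv2.resize(D[150:330,270:450],(400,400),interpolation=3)]))
```

```text
15.5 [ 0.55115209 -0.24067916  0.27077926] [ 7.91773542e-01  6.10814701e-01  2.38654728e-04 -4.90406928e-05] 75.29687163306531 dx,dy,dz cm 0.10401980937797925 0.050027808165820226 16.477926250693553
```

>>> step_arm:
  steps:
    - [[-1, 0.1, 0.05, 2, 0], [-1, 0, 0, 3.5, 0], [-1, 0, 0, 2.5, 0], [-1, 0, 0, 1, 0], [-1, 0, 0, 1, 0], [-1, 0, 0, 0, 0]]

```text
clock: 16.2
tcp_pos: [0.5513, -0.2412, 0.1701]
ee_rot: [0.792, 0.61, -0.0, -0.0]
wrist_force: [0.5, -0.7, -1.3]
width: 0.0258
grasp_force: 39.6
```

>>> step_arm:
  steps:
    - [[-1, 0, 0, 2.5, 0], [-1, 0, 0, 2.2, 0], [-1, 0, 0, 1, 0], [-1, 0, 0, 0.4, 0], [-1, 0, 0, 0, 0], [-1, 0, 0, 0, 0], [-1, 0, 0, 0, 0]]

```text
clock: 16.9
tcp_pos: [0.5523, -0.2415, 0.1108]
ee_rot: [0.793, 0.61, 0.001, 0.001]
wrist_force: [-0.5, 0.7, -0.4]
width: 0.0258
grasp_force: 39.6
```

>>> step_arm:
  steps:
    - [[-1, 0, 0, 0.3, 0], [-1, 0, 0, 0.15, 0], [-1, 0, 0, 0, 0], [-1, 0, 0, 0, 0]]

```text
clock: 17.3
tcp_pos: [0.5519, -0.2415, 0.1059]
ee_rot: [0.793, 0.61, 0.0, 0.0]
wrist_force: [-1.8, -0.6, 4.8]
width: 0.0259
grasp_force: 39.6
```

Seated (4.8 N up, original height). Release gently.

>>> step_arm:
  steps:
    - [[-0.2, 0, 0, 0, 0], [0, 0, 0, 0, 0], [0.3, 0, 0, 0, 0], [0.6, 0, 0, 0, 0], [1, 0, 0, 0, 0], [1, 0, 0, 0, 0], [1, 0, 0, 0, 0], [1, 0, 0, 0, 0], [1, 0, 0, 0, 0], [1, 0, 0, 0, 0]]

```text
clock: 18.3
tcp_pos: [0.5515, -0.2413, 0.1051]
ee_rot: [0.793, 0.61, 0.0, 0.0]
wrist_force: [-0.2, 0.7, -0.8]
width: 0.0927
grasp_force: 0.0
```

>>> step_arm:
  steps:
    - [[1, 0, 0, -2, 0], [1, 0, 0, -3, 0], [1, 0, 0, -3, 0], [1, 0, 0, -4, 0], [1, 0, 0, -3, 0], [1, 0, 0, 0, 0], [1, 0, 0, 0, 0], [1, 0, 0, 0, 0]]

```text
clock: 19.1
tcp_pos: [0.5505, -0.2412, 0.2536]
ee_rot: [0.792, 0.61, -0.001, -0.001]
wrist_force: [0.1, 0.2, -0.4]
width: 0.0929
grasp_force: 0.0
```

Run:
```python
from h import *
s=telemetry.state();print(s["clock"],s["tcp_pos"],s["width"])
S,D,W=[np.ascontiguousarray(get_image(n)[...,::-1]) for n in("scene","side","wrist")]
o=np.zeros((600,800,3),np.uint8);o[:300,:400]=cv2.resize(S[150:270,110:270],(400,300),interpolation=3);o[:300,400:]=cv2.resize(S[180:270,250:370],(400,300));o[300:,:400]=cv2.resize(D[90:360,210:450],(400,300));o[300:,400:]=cv2.resize(W,(400,300));cv2.imwrite("pics/fin.png",o)
```

```text
19.1 [ 0.55045624 -0.24118061  0.25357254] 0.09293292190245087
```

View pics/fin.png

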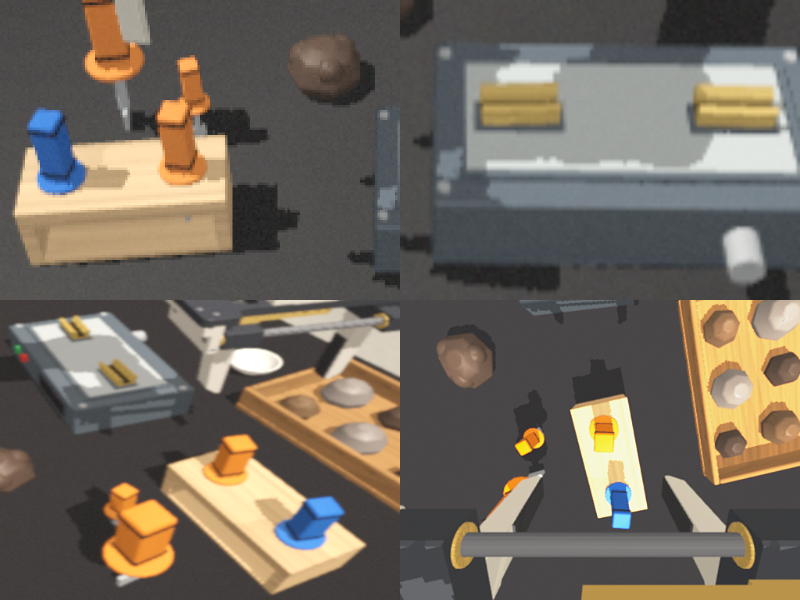

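The final picture shows the screwdriver upright in its stand hole at about (178,140). Both cams lie in line on the undisturbed panel, at (520,105) and (735,105), and the gripper is clear.

```bash
python3 -c "from rig import *;print(sign_off())"
```

```text
the job is handed in; nothing more can be done
None
```

The job is handed in (no verdict was returned): the locked fastener now measures about 80° against roughly 81° for the panel's long axis, the panel looks undisturbed, and the middle-sized orange screwdriver stands upright and released in its original hole, at about 19 s of the 43 s allowed.

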